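# Gauge a bonsai pot's base at three marked points

## Task

Take the orange thickness probe from its forked stand and touch its spring tip gently onto the red pad, then the yellow pad, then the blue pad on the upturned clay pot, resting it on each for about half a second. Then hang the probe back upright in the fork of its stand and let go. Do not press hard and do not knock over the mug or the jar.

Things in the scene. Friction and masses are not known exactly. Their poses are not given: they have to be found in the camera images.
- probe: loose hand-held probe, 0.13 kg, hanging upright in the stand. Origin: on its axis at the free end of the brass tip (8 mm ball); z up the axis. Heights above the origin: steel shaft 12 mm diameter, 20 to 75 mm; black collar 46 mm diameter, 75 to 81 mm, its underside rests on the prongs; orange square handle 26 x 26 mm (sides along x, y), 81 to 143 mm; button to 146 mm
- tip_end (a point): lowest point of the probe's brass tip ball; at the probe's origin when unpressed
- collar (a point): point on the probe's axis at the underside of the collar, 75 mm above the probe's origin
- probe_tip (a joint): how far the spring tip is pushed up into the probe: 0 free, 0.010 m fully pressed (about 4 N; it starts to give at about 0.6 N)
- stand: fixed metal stand: base plate 120 x 90 x 12 mm, a post at its back (+x), two level prongs pointing to its -x, tops 95 mm above the table, each 14 mm wide, 22 mm gap between them, from x -30 to +36 mm; open at the front and above. Origin: on the table, below where the probe's axis hangs
- stand_seat (a point): point midway between the prongs at the height of their tops, 95 mm above the table: the probe's collar underside belongs here
- pot: brown clay bonsai tray pot standing upside down, fixed: 212 x 292 mm at the table, 196 x 276 mm above (x by y), flat underside 85 mm above the table with two round drain holes, and four L-shaped feet at the corners 14 mm higher. Origin: centre, on the table
- mark_red: red measuring pad stuck on the pot's underside (its upper face, as it stands), round, 24 mm diameter, 2 mm thick. Origin: centre of the pad's underside; the top face is 2 mm above it. The three pads' places on the pot vary.
- mark_yellow: yellow measuring pad stuck on the pot's underside (its upper face, as it stands), round, 24 mm diameter, 2 mm thick. Origin: centre of the pad's underside; the top face is 2 mm above it. The three pads' places on the pot vary.
- mark_blue: blue measuring pad stuck on the pot's underside (its upper face, as it stands), round, 24 mm diameter, 2 mm thick. Origin: centre of the pad's underside; the top face is 2 mm above it. The three pads' places on the pot vary.
- mug: white ceramic mug, 80 mm diameter, 90 mm high, beyond the pot. Origin: centre of its underside; z up
- jar: amber lidded jar, 64 mm diameter, 85 mm high, beyond the pot. Origin: centre of its underside; z up
Not all that is in view belongs to the job. There is more than one size of the probe; the one meant has the size given above. What is shaped like the stand but green is not meant.

How it is judged:
By the outcome, as a careful person would: the job done as asked, in the order asked, and still so for the second after the job is handed in, with the robot touching nothing.
It also fails if it takes over 61 s, if anything falls off the work surface, if the arm or the gripper's body presses on something with over 40 N, if the wrist force passes 120 N, or if a joint passes its speed limit or range.

## Robot

A 6-joint arm with a two-finger parallel gripper is mounted at the origin on the work surface. World frame = base frame: x ahead of the robot, y to its left, z up, the work surface at z = 0. Lengths are in m, angles in rad, forces in N, time in s.
With the tool pointing down it reaches from about 0.225 to 0.875 m from the base axis. Payload 3.4 kg.
Tool frame: the origin (TCP) lies at the very end of the fingers, on their centre line; the grasp point (between the pads) lies 19 mm behind it (manip.tcp_to_grasp is the distance from the TCP to the grasp point, in m); z points along the fingers, y is the line along which they close (so a half turn about z gives the same grasp; the last joint's range is limited). The gripper opens to 85 mm and grips with 20 to 120 N. Pads are 22 mm wide; open, the fingers measure 114 mm over their backs; the gripper's body (76 mm by 85 mm) begins 54 mm behind the grasp point. The pads swing forward as they close: fully open they stand 13 mm farther back than shut.
Start: joints at [1.177, 0.276, 1.505, -0, 1.361, -0.121], TCP at [0.155, 0.554, 0.231] pointing down, gripper open.
Joint ranges: [-2.89, 2.89], [-0.75, 2.08], [0.22, 2.7], [-1.18, 4.32], [0.11, 2.71], [-2.7, 2.7]. Speed limits (rad/s): [2.57, 2.57, 3.14, 3.14, 3.14, 3.14].

## Interface

Orientations are given as a unit quaternion [w, x, y, z].
In Python, from rig import status, get_image, job, manip gives the robot as it stands.
- The arm moves only by the tool apply_moves, never from a script. Its arguments are lists of equal length, an entry for each row: "xyz": the shift along the tool's x, y, z each as a share of 0.3 m, from -1 to 1, a list of three; "rot": the turn, a rotation vector about the tool's x, y, z each as a share of 60 degrees, from -1 to 1, a list of three; "hand": the opening, from -1 (shut) to 1 (fully open). A call has 1 to 8 rows; each row shifts and turns the commanded pose from where the row before left it, along the tool's axes as they then stand; what a row does not reach is not made up. A row lasts 1/8 s, in which the tool goes at most 62.5 mm and 10.7 degrees, less where a joint would pass 70% of its speed; a pose out of reach is approached as far as the arm can. A call with a number of a shift or a turn outside -1 to 1 is refused whole. A call with a gripper value outside its range is refused whole. The fingers move at their own pace and stop on an object; "force" is the grip in N (left out, the last holds). Time passes only in rows, so rows that do not move let the fingers close. It gives the time, the measured TCP pose, the force, the opening and the grip force at its end, in the units of the state.
- status.get_state(): the state, without advancing time (a new reading comes with each control period).
- get_image(name): name is "scene" or "top"; returns a dict with "pixels" (384x512x3 uint8, red, green, blue), "fovy" (degrees; the focal length in pixels is half the picture's height over the tangent of half this angle, whatever the lens; pixels are square), "cx", "cy" (the principal point, pixels), "dist" ([k1, k2, p1, p2, k3] as OpenCV has them; the pictures are not rectified), "origin" and "orientation" of the camera in the world. Camera axes: x right, y down, z forward; pixel columns grow to the right and rows downward; lengths in m; the calibration is good to about 2 mm. A picture is of the moment at which its call begins. There is no depth.
- job.sign_off(): hands the job in; it is judged then, once.
The state is a dict: "clock": time; "qpos": joint angles; "qd": joint speeds; "effort": joint torques, N m; "position": TCP position; "ee_rot": TCP orientation; "contact_force": force on the tool from outside, world axes, zero at the start; "moment": the same for the moment, N m; "width": finger opening in m; "gripper_force": force on a finger pad.
Only numpy, scipy, OpenCV 4.12 (cv2) and the standard library are available. Lean on these libraries where they do the work, as an engineer would, in place of code of your own. Each camera call takes 0.05 s, during which the arm holds its last target. There are 200 camera calls.

## Working session

There is one attempt and no reset: what is moved stays moved. The work goes in short steps, Python scripts to look and compute and a tool call to move; the robot and the scene stay as the last step left them, time stands still between calls to the robot, and variables do not carry over. Pictures are saved under pics/ and viewed, at most 10 in all, crops included, and the job is handed in when it is done.

Besides the shell and the picture viewer there is one more tool, called as a command line: name --argument value ..., lists and objects as JSON in quotes. apply_moves: Moves the arm, as the interface text tells. Its arguments: {"type":"object","properties":{"xyz":{"type":"array","items":{"type":"array","items":{"type":"number","minimum":-1,"maximum":1}}},"rot":{"type":"array","items":{"type":"array","items":{"type":"number","minimum":-1,"maximum":1}}},"hand":{"type":"array","items":{"type":"number"}},"force":{"type":"number"}},"required":["xyz","rot","hand"]}

```bash
mkdir -p pics; ls
python3 - <<'E'
from rig import status,get_image,job,manip
import cv2,numpy as np,pickle
print(status.get_state()); print(manip.tcp_to_grasp)
ims={n:get_image(n) for n in("scene","top")}
pickle.dump(ims,open('ims.pkl','wb'))
for n,i in ims.items():
    print(n,{k:v for k,v in i.items() if k!='pixels'})
    cv2.imwrite(f'pics/{n}0.png',cv2.resize(i['pixels'][:,:,::-1],(800,600),interpolation=cv2.INTER_CUBIC))
E
```

```text
pics
{'clock': 0.0, 'qpos': array([ 1.17701407e+00,  2.76584345e-01,  1.50614834e+00,  2.09072612e-05,
        1.36066815e+00, -1.20982529e-01]), 'qd': array([-0.00037683, -0.00036019,  0.00117946,  0.00167532, -0.00035412,
       -0.00210989]), 'effort': array([ 1.45660975e-03, -4.16768253e+01, -2.45806324e+01,  3.17537160e-04,
        1.07438728e-02,  6.58939143e-06]), 'position': array([0.15470686, 0.55325157, 0.23043971]), 'ee_rot': array([-2.40021906e-04,  1.35979422e-01,  9.90711249e-01, -8.71709797e-04]), 'contact_force': array([ 0.55866868, -0.20211447, -0.72973589]), 'moment': array([-0.002174  ,  0.01529233, -0.04972793]), 'gripper_force': 0.0, 'width': 0.0853464755675262}
0.0187
scene {'fovy': 43.90744902282978, 'cx': 258.0174374213877, 'cy': 183.50432820917104, 'dist': array([0.05122836, 0.        , 0.        , 0.        , 0.        ]), 'origin': array([1.10463   , 0.18431691, 1.095479  ]), 'orientation': array([-0.16356487,  0.58613466,  0.76645793, -0.20551141])}
top {'fovy': 42.489358334608646, 'cx': 263.06476146854806, 'cy': 185.6472399383, 'dist': array([-0.01823355,  0.        ,  0.        ,  0.        ,  0.        ]), 'origin': array([0.44835853, 0.04441122, 1.09300219]), 'orientation': array([-0.02302485,  0.71528123, -0.69835576,  0.01190999])}
```

View pics/scene0.png

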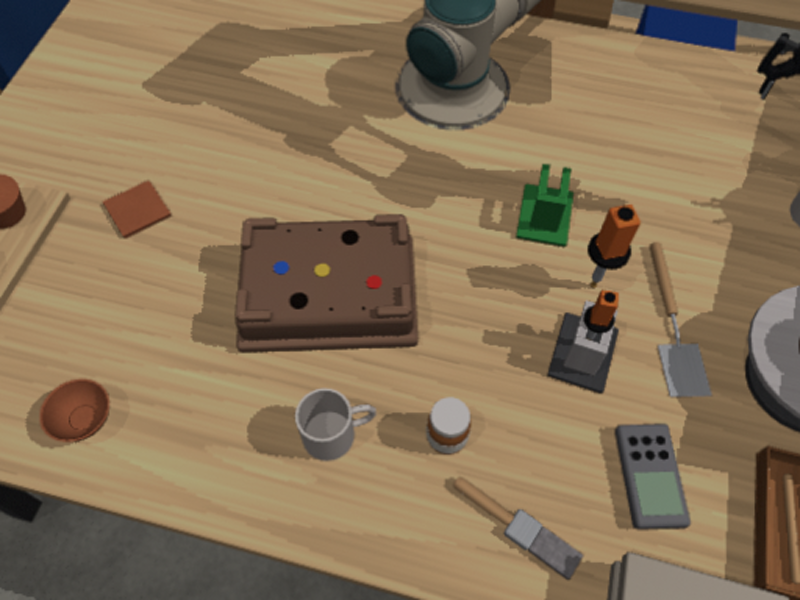

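View pics/top0.png

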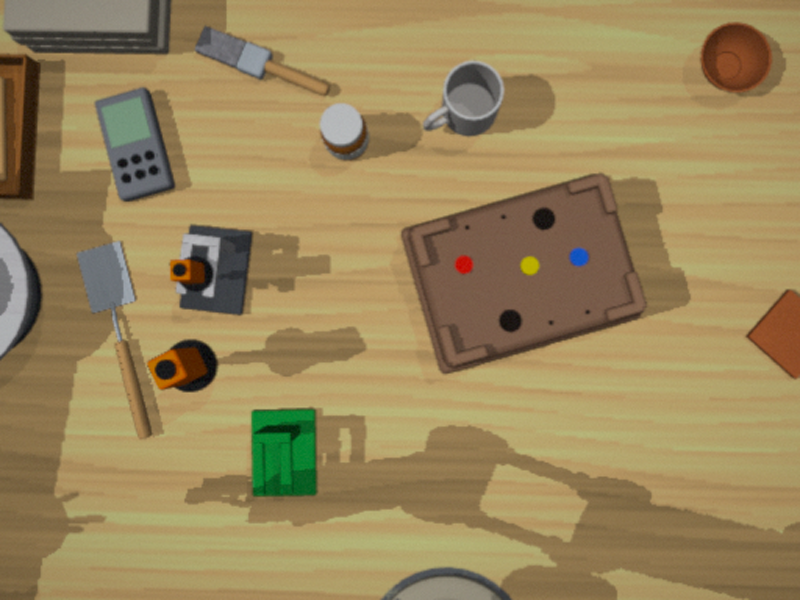

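The scene view shows the small probe in the dark stand at about (605,315), the free large probe at (615,235) and the pads at (281,268), (322,270) and (374,282). In the top view the probe top is at (181,270), the base plate at (215,270), and the red, yellow and blue pads at (464,265), (530,266) and (579,257).

```bash
cat > h.py <<'E'
import numpy as np,cv2,pickle
from scipy.spatial.transform import Rotation as R
def ray(im,uv):
    h=im['pixels'].shape[0]; f=h/2/np.tan(np.radians(im['fovy'])/2)
    K=np.array([[f,0,im['cx']],[0,f,im['cy']],[0,0,1]])
    p=cv2.undistortPoints(np.array(uv,float).reshape(-1,1,2),K,im['dist'])[:,0]
    d=np.c_[p,np.ones(len(p))]; w,x,y,z=im['orientation']
    return im['origin'],R.from_quat([x,y,z,w]).apply(d)
def plane(im,uv,z):
    o,d=ray(im,uv); return o+d*((z-o[2])/d[:,2])[:,None]
def tri(a,ua,b,ub):
    o1,d1=ray(a,ua);o2,d2=ray(b,ub);out=[]
    for u,v in zip(d1,d2):
        s,*_=np.linalg.lstsq(np.c_[u,-v],o2-o1,rcond=None)
        p,q=o1+s[0]*u,o2+s[1]*v; out.append(np.r_[(p+q)/2,np.linalg.norm(p-q)])
    return np.array(out)
def blobs(mask,lo=15):
    n,l,s,c=cv2.connectedComponentsWithStats(mask.astype(np.uint8))
    return [(c[i],s[i]) for i in range(1,n) if s[i,4]>=lo]
E
python3 - <<'E'
from h import *
np.set_printoptions(precision=4,suppress=True)
ims=pickle.load(open('ims.pkl','rb'))
C={}
for n,im in ims.items():
    hsv=cv2.cvtColor(im['pixels'],cv2.COLOR_RGB2HSV);H,S,V=cv2.split(hsv)
    roi=np.zeros(H.shape,bool)
    if n=='top': roi[110:240,255:415]=1
    else: roi[135:225,150:270]=1
    for c,m in dict(red=((H<5)|(H>174))&(S>190)&(V>110),yellow=(H>20)&(H<32)&(S>150)&(V>100),blue=(H>100)&(H<125)&(S>150)).items():
        b=blobs(m&roi,20)
        print(n,c,[(x[0],x[1][4]) for x in b])
        b=max(b,key=lambda x:x[1][4]); C[n,c]=b[0]
for c in('red','yellow','blue'):
    print(c,[plane(ims[n],C[n,c],.087)[0] for n in ims],tri(ims['scene'],C['scene',c],ims['top'],C['top',c]))
# crops of stand
a=ims['scene']['pixels'][175:265,340:440,::-1];b=ims['top']['pixels'][130:220,90:190,::-1]
a=cv2.resize(a,(400,360),interpolation=cv2.INTER_NEAREST);b=cv2.resize(b,(400,360),interpolation=cv2.INTER_NEAREST)
cv2.imwrite('pics/crop.png',np.hstack([a,b]))
E
```

```text
scene red [(array([238.963 , 180.2037]), np.int32(54))]
scene yellow [(array([205.6769, 172.5538]), np.int32(65))]
scene blue [(array([179.3654, 170.9231]), np.int32(52))]
top red [(array([296.47, 168.96]), np.int32(100))]
top yellow [(array([338.6475, 169.5492]), np.int32(122))]
top blue [(array([370.0909, 164.0707]), np.int32(99))]
red [array([ 0.5328, -0.0077,  0.087 ]), array([ 0.5336, -0.0065,  0.087 ])] [[ 0.5336 -0.0069  0.0886  0.0009]]
yellow [array([ 0.5334, -0.0935,  0.087 ]), array([ 0.5344, -0.0925,  0.087 ])] [[ 0.5344 -0.0926  0.0887  0.0008]]
blue [array([ 0.5462, -0.1579,  0.087 ]), array([ 0.5471, -0.1563,  0.087 ])] [[ 0.5471 -0.1567  0.0887  0.0014]]
```

View pics/crop.png

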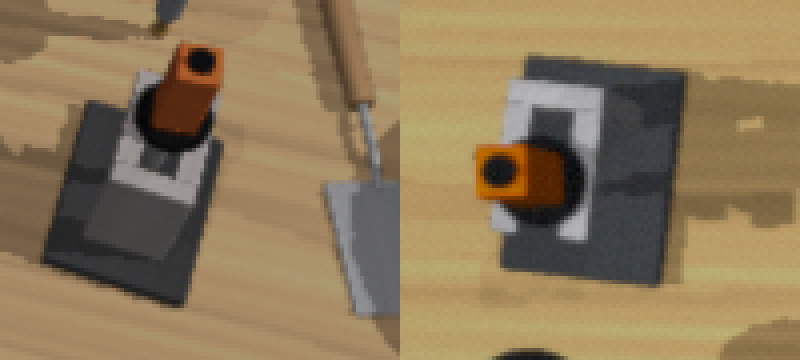

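The crop shows the probe in the fork with prong openings toward the robot: button at (201,61) in the scene crop and (498,171) in the top crop. The base corners in the top crop are at (527,57), (686,72), (660,286) and (502,268).

Run:
```python
from h import *
np.set_printoptions(precision=4,suppress=True)
ims=pickle.load(open('ims.pkl','rb'))
S,T=ims['scene'],ims['top']
cs=lambda x,y:(x/4+340-.5,y/4+175-.5)
ct=lambda x,y:((x-400)/4+90-.5,y/4+130-.5)
print('button',tri(S,[cs(201,61)],T,[ct(498.5,171)]), plane(S,[cs(201,61)],.166),plane(T,[ct(498.5,171)],.166))
# mask of button
for im,c in((S,cs(201,61)),(T,ct(498.5,171))):
    V=im['pixels'].max(2);r=np.zeros(V.shape,bool);x,y=map(int,c);r[y-5:y+7,x-5:x+7]=1
    b=max(blobs((V<70)&r,5),key=lambda q:q[1][4]);print('mask',b[0],b[1][4],plane(im,[b[0]],.166))
b=plane(T,[ct(527,57),ct(686,72),ct(660,286),ct(502,268)],.012)
print(b,b.mean(0));print([np.linalg.norm(b[i]-b[i-1]) for i in range(4)])
for i,j in((3,0),(2,1)): d=b[j]-b[i];print('yaw',np.degrees(np.arctan2(d[1],d[0])))
for i,j in((1,0),(2,3)): d=b[j]-b[i];print('yaw',np.degrees(np.arctan2(d[1],d[0]))-90)
h=plane(T,[ct(476,145),ct(529,147),ct(527,200),ct(477,198)],.163)
print('handle',h,h.mean(0));
for i,j in((3,0),(2,1)): d=h[j]-h[i];print('yaw',np.degrees(np.arctan2(d[1],d[0])))
p=plane(T,[ct(510,80),ct(606,87),ct(588,240),ct(491,230),ct(559,238)],.095);print('fork',p)
for i,j in((3,0),(2,1)): d=p[j]-p[i];print('yaw',np.degrees(np.arctan2(d[1],d[0])),np.linalg.norm(d))
g=[np.array([q]) for q in (cs(182,42),cs(224,47),cs(219,85),cs(179,80))]
print(plane(S,np.vstack(g),.163))
```

```text
button [[0.5128 0.341  0.1678 0.0012]] [[0.5119 0.3407 0.166 ]] [[0.5128 0.3422 0.166 ]]
mask [389.875  189.7812] 32 [[0.5119 0.341  0.166 ]]
mask [114.3333 172.1778] 45 [[0.5129 0.3418 0.166 ]]
[[0.5871 0.3783 0.012 ]
 [0.5807 0.2896 0.012 ]
 [0.4622 0.2998 0.012 ]
 [0.47   0.3876 0.012 ]] [0.525  0.3388 0.012 ]
[np.float64(0.11745244181911968), np.float64(0.08898185326438442), np.float64(0.1188761034251731), np.float64(0.0881688539582848)]
yaw -4.54987290720451
yaw -4.94231284414682
yaw -4.140348664019996
yaw -5.059925048636643
handle [[0.5251 0.3544 0.163 ]
 [0.5247 0.329  0.163 ]
 [0.4995 0.329  0.163 ]
 [0.4999 0.3529 0.163 ]] [0.5123 0.3413 0.163 ]
yaw 3.3919962411406575
yaw 0.055589068498089395
fork [[0.5644 0.3609 0.095 ]
 [0.5619 0.3115 0.095 ]
 [0.4836 0.3178 0.095 ]
 [0.4875 0.3677 0.095 ]
 [0.4843 0.3327 0.095 ]]
yaw -4.993317085158272 0.07719097561160077
yaw -4.614387908295034 0.07854800316828556
[[0.5004 0.3294 0.163 ]
 [0.4974 0.3526 0.163 ]
 [0.5228 0.3528 0.163 ]
 [0.5255 0.3309 0.163 ]]
```

apply_moves --xyz '[[0,0,-0.12],[0,0,-0.12],[-0.15,-0.09,0],[-0.15,-0.09,0],[-0.15,-0.09,0],[-0.15,-0.09,0],[-0.15,-0.09,0],[-0.15,-0.09,0]]' --rot '[[0,0,-0.134],[0,0,-0.134],[0,0,0],[0,0,0],[0,0,0],[0,0,0],[0,0,0],[0,0,0]]' --hand '[1,1,1,1,1,1,1,1]' --force 40

```text
clock: 1.1
position: [0.4274, 0.3927, 0.3029]
ee_rot: [-0.0, -0.004, 1.0, -0.0]
contact_force: [0.1, 1.3, 0.3]
width: 0.0854
gripper_force: 0.0
```

apply_moves --xyz '[[-0.14,-0.08,0],[-0.14,-0.08,0],[0,0,0.1],[0,0,0.1],[0,0,0.1],[0,0,0],[0,0,0]]' --rot '[[0,0,0],[0,0,0],[0,0,0],[0,0,0],[0,0,0],[0,0,0],[0,0,0]]' --hand '[1,1,1,1,1,1,1]'

```text
clock: 1.98
position: [0.5111, 0.3469, 0.2143]
ee_rot: [0.001, -0.004, 1.0, 0.0]
contact_force: [0.3, -1.0, -0.0]
width: 0.0859
gripper_force: 0.0
```

Run:
```python
from rig import *
import cv2,numpy as np
a=get_image('scene')['pixels'][140:260,320:450,::-1];b=get_image('top')['pixels'][110:230,60:190,::-1]
r=lambda x:cv2.resize(x,(390,360),interpolation=cv2.INTER_CUBIC)
cv2.imwrite('pics/c2.png',np.hstack([r(a),r(b)]))
print(status.get_state()['position'],status.get_state()['ee_rot'])
```

```text
[0.51140657 0.3470525  0.21499695] [ 1.36158094e-03 -3.98037748e-03  9.99990900e-01  7.08463598e-04]
```

View pics/c2.png

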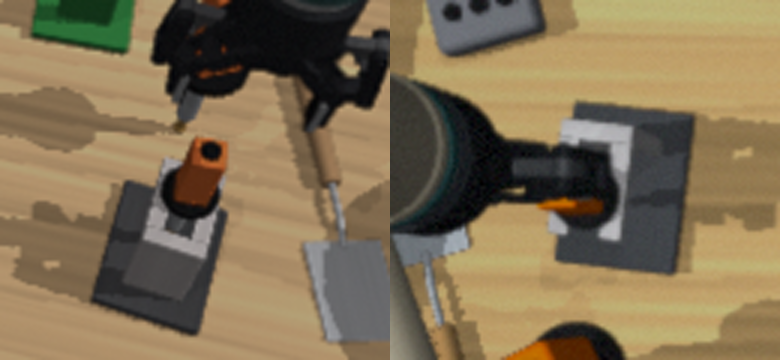

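The gripper is centred above the probe, 6 mm off in y, and the probe is still seated. I'll correct that, go down and close.

apply_moves --xyz '[[-0.004,-0.018,0],[0,0,0.08],[0,0,0.08],[0,0,0.08],[0,0,0.08],[0,0,0],[0,0,0],[0,0,0]]' --rot '[[0,0,0],[0,0,0],[0,0,0],[0,0,0],[0,0,0],[0,0,0],[0,0,0],[0,0,0]]' --hand '[1,1,1,1,1,1,0.2,-0.1]' --force 40

```text
clock: 3.08
position: [0.5127, 0.3416, 0.1189]
ee_rot: [0.001, -0.004, 1.0, 0.001]
contact_force: [-0.4, 0.7, -0.1]
width: 0.0516
gripper_force: 0.0
```

apply_moves --xyz '[[0,0,0],[0,0,0],[0,0,0],[0,0,0],[0,0,0],[0,0,0]]' --rot '[[0,0,0],[0,0,0],[0,0,0],[0,0,0],[0,0,0],[0,0,0]]' --hand '[-0.3,-0.6,-1,-1,-1,-1]'

```text
clock: 3.82
position: [0.5122, 0.3414, 0.1182]
ee_rot: [0.001, -0.004, 1.0, 0.0]
contact_force: [-0.9, -0.9, 6.3]
width: 0.0259
gripper_force: 39.4
```

Gripped at 25.9 mm wide, the handle's size. Lifting.

apply_moves --xyz '[[0,0,-0.04],[0,0,-0.08],[0,0,-0.09],[0,0,-0.09],[0,0,-0.09],[0,0,0],[0,0,0]]' --rot '[[0,0,0],[0,0,0],[0,0,0],[0,0,0],[0,0,0],[0,0,0],[0,0,0]]' --hand '[-1,-1,-1,-1,-1,-1,-1]'

```text
clock: 4.7
position: [0.5111, 0.3408, 0.2331]
ee_rot: [-0.001, -0.004, 1.0, -0.0]
contact_force: [-0.7, -0.6, -2.2]
width: 0.0256
gripper_force: 39.1
```

Run:
```python
from rig import *
import cv2,numpy as np
a=get_image('scene')['pixels'][140:260,320:450,::-1];b=get_image('top')['pixels'][110:230,60:190,::-1]
r=lambda x:cv2.resize(x,(390,360),interpolation=cv2.INTER_CUBIC)
cv2.imwrite('pics/c3.png',np.hstack([r(a),r(b)]))
s=status.get_state();print(s['position'],s['ee_rot'],s['contact_force'])
```

```text
[0.51094186 0.34069631 0.2325261 ] [-1.49812503e-03 -3.92054822e-03  9.99990924e-01 -7.32029605e-04] [ 0.38453679 -0.6424443  -2.00246416]
```

View pics/c3.png

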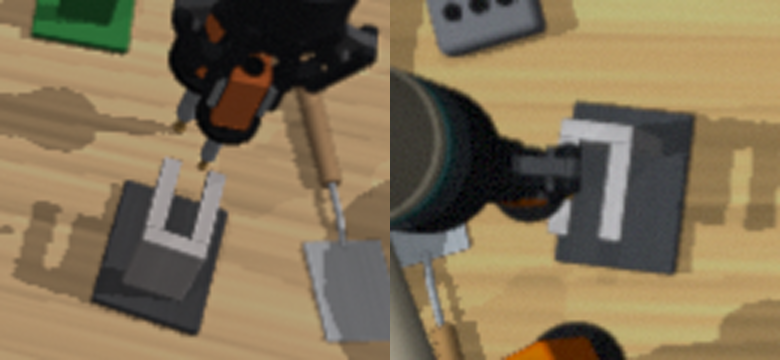

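The probe hangs straight in the gripper with its tip at (203,166) in the scene crop. The fork is empty, with prong front ends near (171,160) and (215,173).

Run:
```python
from h import *
np.set_printoptions(precision=4,suppress=True)
S=pickle.load(open('ims.pkl','rb'))['scene']
c=lambda x,y:(x/3+320-.5,y/3+140-.5)
print('tip',plane(S,[c(203,167)],.138))
print('prong L outer/inner front, R inner/outer front',plane(S,[c(161,158),c(181,162),c(205,170),c(224,174)],.095))
print('inner back L,R / outer back L R',plane(S,[c(165,232),c(195,240),c(142,234),c(206,252)],.095))
```

```text
tip [[0.5099 0.3415 0.138 ]]
prong L outer/inner front, R inner/outer front [[0.4839 0.3151 0.095 ]
 [0.4833 0.3311 0.095 ]
 [0.4856 0.3505 0.095 ]
 [0.4852 0.3655 0.095 ]]
inner back L,R / outer back L R [[0.5492 0.3274 0.095 ]
 [0.5499 0.3508 0.095 ]
 [0.5556 0.3105 0.095 ]
 [0.558  0.3603 0.095 ]]
```

apply_moves --xyz '[[-0.01,-0.1,0],[-0.01,-0.18,0],[-0.01,-0.18,0],[-0.01,-0.18,0],[-0.01,-0.18,0],[-0.01,-0.18,0],[-0.01,-0.14,0],[0,0,0]]' --rot '[[0,0,0],[0,0,0],[0,0,0],[0,0,0],[0,0,0],[0,0,0],[0,0,0],[0,0,0]]' --hand '[-1,-1,-1,-1,-1,-1,-1,-1]'

```text
clock: 5.8
position: [0.5352, -0.0035, 0.2331]
ee_rot: [-0.001, -0.002, 1.0, -0.0]
contact_force: [0.4, 0.8, -1.9]
width: 0.0257
gripper_force: 39.5
```

apply_moves --xyz '[[0.006,-0.013,0.05],[0,0,0.05],[0,0,0.04],[0,0,0],[0,0,0],[0,0,0]]' --rot '[[0,0,0],[0,0,0],[0,0,0],[0,0,0],[0,0,0],[0,0,0]]' --hand '[-1,-1,-1,-1,-1,-1]'

```text
clock: 6.55
position: [0.5342, -0.0045, 0.1929]
ee_rot: [0.001, -0.004, 1.0, -0.0]
contact_force: [0.2, -0.4, -0.6]
width: 0.0257
gripper_force: 39.6
```

Run:
```python
from rig import *
import cv2,numpy as np
a=get_image('scene')['pixels'][130:240,145:275,::-1];b=get_image('top')['pixels'][100:210,240:370,::-1]
r=lambda x:cv2.resize(x,(390,330),interpolation=cv2.INTER_CUBIC)
cv2.imwrite('pics/c4.png',np.hstack([r(a),r(b)]))
s=status.get_state();print(s['position'],s['ee_rot'],s['contact_force'])
```

```text
[ 0.53409261 -0.00455444  0.19284003] [ 5.99131415e-04 -3.96772485e-03  9.99991949e-01 -2.25422217e-05] [-1.05089893 -0.42133102 -2.13589034]
```

View pics/c4.png

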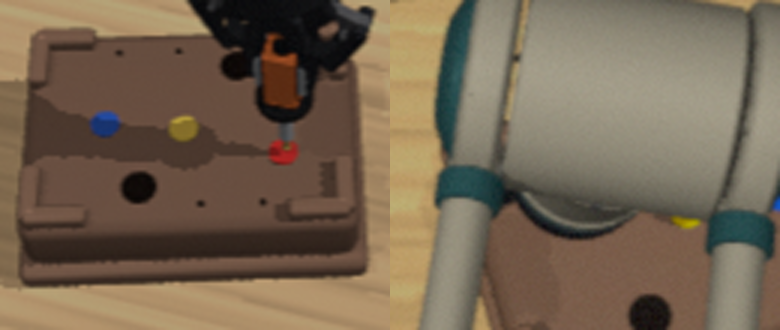

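The tip hovers over the red pad, at (287,148) against the pad centre (284,152). I'll shift y by 3 mm and touch down.

apply_moves --xyz '[[0.002,-0.01,0.01],[0,0,0.01],[0,0,0.006],[0,0,0],[0,0,0]]' --rot '[[0,0,0],[0,0,0],[0,0,0],[0,0,0],[0,0,0]]' --hand '[-1,-1,-1,-1,-1]'

```text
clock: 7.28
position: [0.5331, -0.0077, 0.1846]
ee_rot: [-0.0, -0.004, 1.0, -0.0]
contact_force: [0.7, -0.3, -0.2]
width: 0.0255
gripper_force: 39.6
```

Run:
```python
from rig import *
s=status.get_state();print(s['position'],s['contact_force'])
```

```text
[ 0.53308384 -0.00766889  0.18455954] [ 0.74841982 -0.30485123 -0.17685415]
```

apply_moves --xyz '[[0,0,0.009],[0,0,0],[0,0,0],[0,0,0]]' --rot '[[0,0,0],[0,0,0],[0,0,0],[0,0,0]]' --hand '[-1,-1,-1,-1]'

```text
clock: 7.78
position: [0.5333, -0.0076, 0.1819]
ee_rot: [0.0, -0.004, 1.0, 0.0]
contact_force: [-0.3, -0.8, 0.3]
width: 0.0255
gripper_force: 39.7
```

apply_moves --xyz '[[0,0,0]]' --rot '[[0,0,0]]' --hand '[-1]'

```text
clock: 7.9
position: [0.5333, -0.0076, 0.1819]
ee_rot: [0.0, -0.004, 1.0, 0.0]
contact_force: [-0.6, 0.3, 0.5]
width: 0.0258
gripper_force: 39.7
```

apply_moves --xyz '[[0,0,0]]' --rot '[[0,0,0]]' --hand '[-1]'

```text
clock: 8.02
position: [0.5333, -0.0076, 0.1819]
ee_rot: [0.0, -0.004, 1.0, 0.0]
contact_force: [0.3, -1.3, 0.0]
width: 0.0258
gripper_force: 39.7
```

Red is touched with about 2 N. On to yellow.

apply_moves --xyz '[[0,0,-0.04],[0,0,-0.04],[0,-0.072,0],[0,-0.072,0],[0,-0.072,0],[0,-0.072,0],[0,0,0],[0,0,0]]' --rot '[[0,0,0],[0,0,0],[0,0,0],[0,0,0],[0,0,0],[0,0,0],[0,0,0],[0,0,0]]' --hand '[-1,-1,-1,-1,-1,-1,-1,-1]'

```text
clock: 9.02
position: [0.5339, -0.0935, 0.2062]
ee_rot: [0.0, -0.004, 1.0, 0.0]
contact_force: [-0.1, 0.4, -2.3]
width: 0.0259
gripper_force: 39.6
```

apply_moves --xyz '[[0,0,0.035],[0,0,0.025],[0,0,0.012],[0,0,0.009],[0,0,0],[0,0,0],[0,0,0],[0,0,0]]' --rot '[[0,0,0],[0,0,0],[0,0,0],[0,0,0],[0,0,0],[0,0,0],[0,0,0],[0,0,0]]' --hand '[-1,-1,-1,-1,-1,-1,-1,-1]'

```text
clock: 10.02
position: [0.5339, -0.094, 0.1816]
ee_rot: [0.0, -0.004, 1.0, -0.0]
contact_force: [0.5, 0.7, 0.1]
width: 0.026
gripper_force: 39.8
```

apply_moves --xyz '[[0,0,0]]' --rot '[[0,0,0]]' --hand '[-1]'

```text
clock: 10.15
position: [0.5339, -0.094, 0.1816]
ee_rot: [0.0, -0.004, 1.0, -0.0]
contact_force: [-0.3, 1.7, 0.5]
width: 0.0259
gripper_force: 39.8
```

Run:
```python
from rig import *
import cv2,numpy as np
a=get_image('scene')['pixels'][130:240,145:275,::-1]
cv2.imwrite('pics/c5.png',cv2.resize(a,(520,440),interpolation=cv2.INTER_CUBIC))
s=status.get_state();print(s['position'],s['contact_force'])
```

```text
[ 0.53393469 -0.09402048  0.1815898 ] [-0.40312705  0.62253223 -0.00164908]
```

View pics/c5.png

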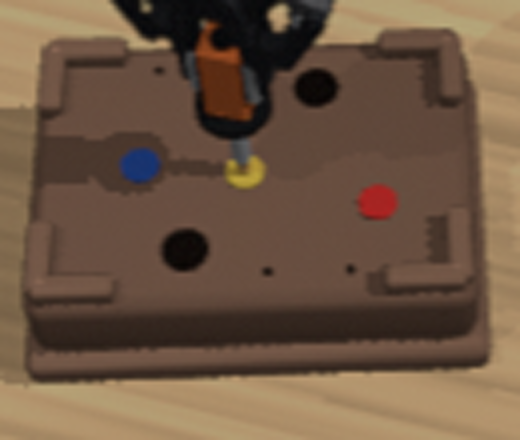

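The tip rests at the centre of the yellow pad, at about (245,170). Now blue.

apply_moves --xyz '[[0,0,-0.04],[0,0,-0.04],[-0.014,-0.071,0],[-0.014,-0.071,0],[-0.013,-0.071,0],[0,0,0],[0,0,0]]' --rot '[[0,0,0],[0,0,0],[0,0,0],[0,0,0],[0,0,0],[0,0,0],[0,0,0]]' --hand '[-1,-1,-1,-1,-1,-1,-1]'

```text
clock: 11.08
position: [0.5463, -0.1579, 0.205]
ee_rot: [-0.001, -0.003, 1.0, 0.001]
contact_force: [-0.4, 0.8, -1.2]
width: 0.0258
gripper_force: 39.6
```

apply_moves --xyz '[[0,0,0.035],[0,0,0.025],[0,0,0.012],[0,0,0.007],[0,0,0],[0,0,0],[0,0,0],[0,0,0]]' --rot '[[0,0,0],[0,0,0],[0,0,0],[0,0,0],[0,0,0],[0,0,0],[0,0,0],[0,0,0]]' --hand '[-1,-1,-1,-1,-1,-1,-1,-1]'

```text
clock: 12.08
position: [0.5468, -0.1578, 0.1819]
ee_rot: [0.0, -0.004, 1.0, 0.0]
contact_force: [-0.7, -0.2, -0.1]
width: 0.0254
gripper_force: 39.8
```

apply_moves --xyz '[[0,0,0]]' --rot '[[0,0,0]]' --hand '[-1]'

```text
clock: 12.2
position: [0.5467, -0.1578, 0.1818]
ee_rot: [0.0, -0.004, 1.0, 0.0]
contact_force: [-0.6, 0.5, 0.3]
width: 0.0257
gripper_force: 39.8
```

Run:
```python
from rig import *
import cv2,numpy as np
a=get_image('scene')['pixels'][130:240,145:275,::-1]
cv2.imwrite('pics/c6.png',cv2.resize(a,(520,440),interpolation=cv2.INTER_CUBIC))
s=status.get_state();print(s['position'],s['contact_force'])
```

```text
[ 0.54671461 -0.1577829   0.18184531] [-0.47333678  0.13564762 -0.32708231]
```

View pics/c6.png

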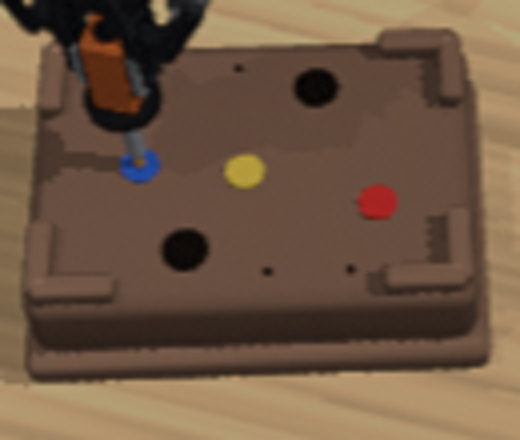

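The tip sits in the middle of the blue pad, at (141,163). Returning to the stand.

apply_moves --xyz '[[0,0,-0.06],[0,0,-0.06],[0,0,-0.06],[0.008,0.1,0],[0.008,0.14,0],[0.008,0.14,0],[0.008,0.14,0],[0.008,0.14,0]]' --rot '[[0,0,0],[0,0,0],[0,0,0],[0,0,0],[0,0,0],[0,0,0],[0,0,0],[0,0,0]]' --hand '[-1,-1,-1,-1,-1,-1,-1,-1]'

```text
clock: 13.25
position: [0.5333, 0.0411, 0.2357]
ee_rot: [0.0, -0.004, 1.0, -0.0]
contact_force: [1.0, -1.2, -2.1]
width: 0.0254
gripper_force: 39.6
```

apply_moves --xyz '[[0.01,0.14,0],[0.01,0.14,0],[0.01,0.14,0],[0.01,0.14,0],[0.01,0.14,0],[0.01,0.14,0],[0.008,0.12,0],[0,0,0]]' --rot '[[0,0,0],[0,0,0],[0,0,0],[0,0,0],[0,0,0],[0,0,0],[0,0,0],[0,0,0]]' --hand '[-1,-1,-1,-1,-1,-1,-1,-1]'

```text
clock: 14.25
position: [0.5103, 0.3304, 0.2352]
ee_rot: [0.0, -0.006, 1.0, 0.0]
contact_force: [-0.1, -0.4, -0.4]
width: 0.0256
gripper_force: 39.7
```

apply_moves --xyz '[[0,0,0],[0,0,0]]' --rot '[[0,0,0],[0,0,0]]' --hand '[-1,-1]'

```text
clock: 14.5
position: [0.5107, 0.3269, 0.2357]
ee_rot: [0.0, -0.003, 1.0, -0.0]
contact_force: [0.2, -0.5, -0.5]
width: 0.0253
gripper_force: 39.7
```

apply_moves --xyz '[[-0.006,0.046,0],[0,0,0],[0,0,0]]' --rot '[[0,0,0],[0,0,0],[0,0,0]]' --hand '[-1,-1,-1]'

```text
clock: 14.88
position: [0.5122, 0.3417, 0.2358]
ee_rot: [-0.0, -0.004, 1.0, -0.0]
contact_force: [-0.2, -0.1, -2.1]
width: 0.0259
gripper_force: 39.7
```

Run:
```python
from rig import *
import cv2,numpy as np
a=get_image('scene')['pixels'][140:260,320:450,::-1]
cv2.imwrite('pics/c7.png',cv2.resize(a,(390,360),interpolation=cv2.INTER_CUBIC))
s=status.get_state();print(s['position'],s['contact_force'])
```

```text
[0.51209809 0.34163567 0.23575548] [-0.28160084  0.32462731 -2.15904099]
```

View pics/c7.png

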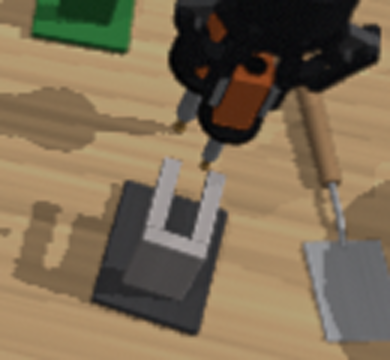

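The tip at (205,164) is back where it was after the lift, above the fork gap. Lowering.

apply_moves --xyz '[[0,-0.002,0.07],[0,0,0.07],[0,0,0.07],[0,0,0.07],[0,0,0.05],[0,0,0.03],[0,0,0],[0,0,0]]' --rot '[[0,0,0],[0,0,0],[0,0,0],[0,0,0],[0,0,0],[0,0,0],[0,0,0],[0,0,0]]' --hand '[-1,-1,-1,-1,-1,-1,-1,-1]'

```text
clock: 15.92
position: [0.5126, 0.3414, 0.1286]
ee_rot: [0.001, -0.004, 1.0, 0.0]
contact_force: [0.3, 0.7, -1.1]
width: 0.0256
gripper_force: 39.7
```

apply_moves --xyz '[[0,0,0.012],[0,0,0.012],[0,0,0.007],[0,0,0],[0,0,0]]' --rot '[[0,0,0],[0,0,0],[0,0,0],[0,0,0],[0,0,0]]' --hand '[-1,-1,-1,-1,-1]'

```text
clock: 16.55
position: [0.5121, 0.3412, 0.1185]
ee_rot: [0.0, -0.004, 1.0, 0.0]
contact_force: [-0.7, 0.3, -1.0]
width: 0.0258
gripper_force: 39.7
```

apply_moves --xyz '[[0,0,0.002],[0,0,0],[0,0,0],[0,0,0],[0,0,0],[0,0,0],[0,0,0],[0,0,0]]' --rot '[[0,0,0],[0,0,0],[0,0,0],[0,0,0],[0,0,0],[0,0,0],[0,0,0],[0,0,0]]' --hand '[-1,-0.35,-0.2,0,0.3,0.6,0.8,0.8]'

```text
clock: 17.55
position: [0.5121, 0.3412, 0.1179]
ee_rot: [0.0, -0.004, 1.0, 0.0]
contact_force: [-0.3, 0.3, 0.3]
width: 0.0768
gripper_force: 0.0
```

apply_moves --xyz '[[0,0,-0.03],[0,0,-0.08],[0,0,-0.1],[0,0,-0.1],[0,0,-0.1],[0.1,0.1,0],[0.15,0.15,0],[0.15,0.15,0]]' --rot '[[0,0,0],[0,0,0],[0,0,0],[0,0,0],[0,0,0],[0,0,0],[0,0,0],[0,0,0]]' --hand '[0.8,0.8,0.8,0.8,0.8,0.8,0.8,0.8]'

```text
clock: 18.55
position: [0.392, 0.4596, 0.2418]
ee_rot: [0.001, -0.003, 1.0, 0.001]
contact_force: [0.9, 1.2, -0.0]
width: 0.0768
gripper_force: 0.0
```

apply_moves --xyz '[[0,0,0],[0,0,0],[0,0,0]]' --rot '[[0,0,0],[0,0,0],[0,0,0]]' --hand '[0.8,0.8,0.8]'

```text
clock: 18.92
position: [0.3939, 0.4578, 0.2411]
ee_rot: [0.0, -0.003, 1.0, -0.0]
contact_force: [-0.1, -0.4, -0.2]
width: 0.0771
gripper_force: 0.0
```

Run:
```python
from rig import *
from h import *
S=get_image('scene');T=get_image('top')
a=S['pixels'][175:265,340:440,::-1];b=T['pixels'][130:220,90:190,::-1]
r=lambda x:cv2.resize(x,(400,360),interpolation=cv2.INTER_CUBIC)
cv2.imwrite('pics/c8.png',np.hstack([r(a),r(b)]))
```

```text
(no output)
```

View pics/c8.png

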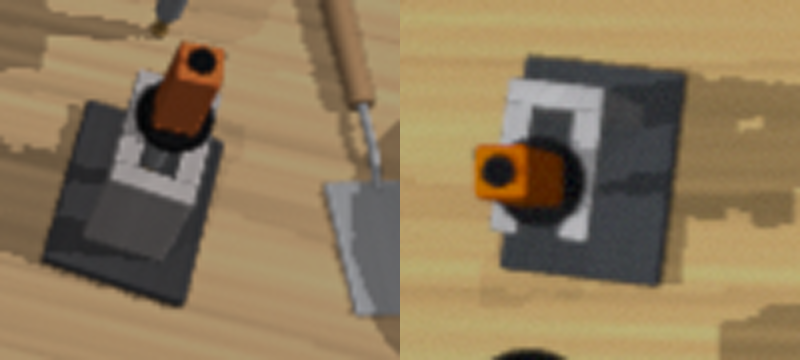

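The probe hangs upright in the fork with its button at (201,61) and (498,171), the same as at the start. The gripper is clear.

```bash
python3 -c "
from rig import job
print(job.sign_off())"
```

```text
the job is handed in; nothing more can be done
None
```

The probe touched the red, yellow and blue pads in that order with about 2 N for half a second or a little longer each, and hangs upright in its stand again; the job was handed in at about 19 s.

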